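Drive the taper key into the gear hub

TASK

The gear sits loose on the inclined shaft: take the red-headed taper key out of the wooden rack and start it by hand, thin end first and tapered side towards the gear, in the gap between shaft and gear, so that it stays there by itself when you let go. Then take the brass drift and tap the key on its head, along the shaft, until it is tight and the head sits down on the gear's face; never push it home with the bare fingers. Finally stand the drift upright on the bench again; leave the other things where they are.

Things in the scene. Friction and masses are not known exactly. Their poses are not given: they have to be found in the camera images.
- keyway (a point): Keyway mouth: in the gear's front face plane, on the shaft's flat key seat, mid-slot. z = along the shaft, out of the face (up, leaning 24 deg from vertical to the robot's side); x = radially outward (up and away from robot); y = across the slot. Slot: 25 mm wide in y, mouth chamfered; from the shaft flat x = 0 to the gear at x = 14.6 mm at the face, narrowing 1 in 8 to 7.8 mm at 55 mm depth; open below.
- stand: Fixed grey stand, base plate 170 x 130 x 12 mm; on it the inclined steel shaft (40 mm across, end flush with the gear's face, axis at keyway x = -20 mm) and the dark gear, 122 mm across the teeth, 55 mm long. Origin: on the bench, 130 mm below the centre of the gear's front face. At yaw 0 the shaft's upper end leans to -x, towards the robot.
- gear (a joint): Radial shift of the gear on its shaft along the keyway's x, in m: 0 at rest, about 0.003 with the key fully home, limit 0.006. A spring pulls it back to 0 (3 N preload plus 1.5 N per mm); this grips the key. The key binds first with its nose about 45 mm deep and stays there by itself; 4 to 16 N along the shaft drives it on. Wedged, it does not slide back.
- key: Steel taper key, 94 mm, 200 g, red block head. Origin: nose (thin end), middle of the flat back. z = towards the head, x = flat back to tapered side, y = across. Body z 0 to 70, 22 wide, 9 thick at the nose growing 1 in 8 to 17.75 mm. Head z 70 to 94, x 0 to 30, y -13 to 13 mm; grasp across y. In the keyway its axes match keyway's, back on the shaft; home = nose 70 mm deep, head on the gear's face.
- rack: Fixed wooden rack, 90 x 80 x 50 mm, in which the key stands upright, nose down and 8 mm above the bench, so its head spans 78 to 102 mm above the bench, 28 mm clear of the rack's top; lift it straight up. Origin: on the bench, below the key's origin; axes as the key's at the start.
- drift: Driving tool standing upright on the bench, 350 g: brass foot 40 mm across and 26 mm high, above it a black shank 22 mm across up to 88 mm. Origin: centre of the underside; z = up the shank. Grasp the shank from above with the fingertips just above the foot, so that the foot takes the push. Its flat underside strikes the key's head.
- wood_block: Bystander: small wooden strip, 60 x 16 x 20 mm, loose. Origin: centre of its underside.
- h_block: Bystander: blue-grey metal block with raised ends, 50 x 82 x 26 mm, loose. Origin: centre of its underside.
- quoin_wrench: Bystander: T-handled key wrench, 70 x 90 x 12 mm, lying loose. Origin: under its middle.
Mind the look-alikes: they are no part of the job. There is more than one size of the key; the job needs the largest.

How it is judged:
By the outcome, as a careful person would: the job done as asked, in the order asked, and still so for the second after the job is handed in, with the robot touching nothing.
It also fails if it takes over 66 s, if anything falls off the work surface, if the arm or the gripper's body presses on something with over 40 N, if the wrist force passes 120 N, or if a joint passes its speed limit or range.

ROBOT

A 7-joint arm with a two-finger parallel gripper is mounted at the origin on a cart in front of the work surface, level with it; the furniture and walls round the work are solid. World frame = base frame: x ahead of the robot, y to its left, z up, the work surface at z = 0. Lengths are in m, angles in rad, forces in N, time in s.
With the tool pointing down it reaches from about 0.4 to 0.85 m from the base axis. Payload 10.4 kg.
Tool frame: the origin (TCP) lies midway between the tips of the shut fingers; the grasp point (between the pads) lies 19 mm behind it (r.grasp_offset is the distance from the TCP to the grasp point, in m); x points along the fingers, y is the direction in which the jaws open and shut, and the axes are right-handed (so a half turn about x gives the same grasp; the last joint's range is limited). The gripper opens to 87 mm and grips with 3 to 60 N. Pads are 19 mm wide; open, the fingers measure 117 mm over their backs; the gripper's body (75 mm by 190 mm) begins 51 mm behind the grasp point.
Start: joints at [1.258, 0.332, -0.065, 1.46, 0.022, 1.35, -0.088], TCP at [0.179, -0.599, 0.223] pointing down, gripper open.
Joint ranges: [-2.6, 2.6], [-0.5, 2.12], [-1.47, 1.34], [0.16, 2.42], [-1.27, 4.41], [0.06, 2.06], [-2.6, 2.6]. Speed limits (rad/s): [2.22, 2.22, 2.79, 2.79, 3.14, 3.14, 3.14].

INTERFACE

Orientations are given as a unit quaternion [x, y, z, w].
In Python, from bench import r, vision, close_job gives the robot as it stands. The module is installed in compiled form; this text tells all that it offers.
- The arm moves only by the shell command python3 -m pendant 'ROWS' [OPENING] [FORCE]. ROWS is text: rows parted by semicolons, each of 6 numbers parted by spaces: the shift along the tool's x, y, z in units of 0.25 m (1.0 is 0.25 m), then the turn, a rotation vector about the tool's x, y, z in units of 1.5 rad (1.0 is 1.5 rad). A call has 1 to 8 rows; each row is the pose to reach, as a shift and turn from the pose commanded when the call began, along the tool's axes at that moment; what a row does not reach only later rows make up. A row lasts 1/10 s, in which the tool goes at most 50 mm and 8.59 degrees, less where a joint would pass 70% of its speed; a pose out of reach is approached as far as the arm can. A call with a number of a shift or a turn outside -1 to 1 is refused whole. A call with a gripper value outside its range is refused whole. OPENING is the gripper command: -1 is shut, 1 is fully open, values between are in proportion, set as the call begins (- or left out, the last holds). The fingers move at their own pace and stop on an object; FORCE is the grip in N (left out, the last holds). Time passes only in rows, so rows that repeat a pose let the fingers close. It gives the time, the measured TCP pose, the force and the opening at its end, in the units of the state.
- r.read_state(): the state, without advancing time (a new reading comes with each control period).
- vision.camera(name): name is "scene" or "side" or "wrist"; returns (picture, depth): 384x512x3 uint8, blue, green, red; 384x512 float32, m along the optical axis (not along the pixel's ray), 0 where there is no reading.
- vision.get_calibration(name): a dict with "camera_matrix" (3x3 intrinsics, pixels), "rvec" (rotation vector, rad) and "tvec" (3), from world to camera coordinates, as OpenCV has them. Camera axes: x right, y down, z forward; pixel columns grow to the right and rows downward; lengths in m; the calibration is good to about 2 mm. A picture is of the moment at which its call begins: read the wrist's pose just before it. get_calibration takes no time and is no camera call; for the wrist camera it gives the pose at the moment of the call.
- close_job(): hands the job in, once; it reports no verdict.
The state is a dict: "time": time; "joint_positions": joint angles; "joint_vel": joint speeds; "joint_torque": joint torques, N m; "ee_pos": TCP position; "eef_rot": TCP orientation; "ft_force": force on the tool from outside, world axes, zero at the start; "torque": the same for the moment, N m; "width": finger opening in m.
Only numpy, scipy, OpenCV 4.12 (cv2) and the standard library are available. Lean on these libraries where they do the work, as an engineer would, in place of code of your own. Each camera call takes 0.05 s, during which the arm holds its last target. There are 200 camera calls.

## Working session

There is one attempt and no reset: what is moved stays moved. The work goes in short steps, Python scripts to look and compute and a shell command to move; the robot and the scene stay as the last step left them, time stands still between calls to the robot, and variables do not carry over. Pictures are saved under pics/ and viewed, about 8 in all and at most 12, crops included, and the job is handed in when it is done.

```bash
mkdir -p pics
cat > h.py <<'E'
import numpy as np, cv2
from scipy.spatial.transform import Rotation as R
from bench import r, vision
def cam(n,save=None):
    c=vision.get_calibration(n); p,d=vision.camera(n)
    if save: cv2.imwrite('pics/'+save,p); np.savez('pics/'+save[:-4]+'.npz',p=p,d=d,K=c['camera_matrix'],rv=c['rvec'],t=c['tvec'])
    return p,d,c
def pts(d,c):
    K=np.array(c['camera_matrix']);T=cv2.Rodrigues(np.array(c['rvec'],float).reshape(3))[0];t=np.array(c['tvec']).reshape(3)
    v,u=np.mgrid[:d.shape[0],:d.shape[1]]
    P=np.stack([(u-K[0,2])/K[0,0]*d,(v-K[1,2])/K[1,1]*d,d],-1)
    return (P-t)@T   # world
def state():
    s=r.read_state(); return s,np.array(s['ee_pos']),R.from_quat(s['eef_rot'])
def rows(p,Rm):
    """shift & turn from current pose to target (tool axes, pendant units)"""
    s,p0,R0=state()
    return np.round(R0.inv().apply(np.array(p)-p0)/.25,4), np.round((R0.inv()*Rm).as_rotvec()/1.5,4)
E
python3 - <<'E'
from h import *
s,p,q=state(); print(s); print(q.as_matrix().round(3))
a=[cam('scene','s.png'),cam('side','d.png'),cam('wrist','w.png')]
for x in a: print(np.round(x[2]['camera_matrix'],1).tolist(),(-cv2.Rodrigues(np.array(x[2]['rvec'],float))[0].T@np.array(x[2]['tvec']).reshape(3)).round(3))
cv2.imwrite('pics/all.png',cv2.resize(np.hstack([a[0][0],a[1][0]]),(800,300)))
E
```

```text
{'time': 0.0, 'joint_positions': array([ 1.25842733,  0.3328699 , -0.06468937,  1.4609557 ,  0.02159192,
        1.34991376, -0.08848047]), 'joint_vel': array([-3.90141208e-04, -8.10964712e-04,  9.32569200e-04,  1.28149085e-03,
       -6.94132156e-04, -1.60279694e-03, -7.63884388e-05]), 'joint_torque': array([ 1.48014315e-03, -6.23254037e+01,  2.57386419e-02, -3.89902067e+01,
       -6.13096613e-02,  3.96197615e-02,  1.87207393e-04]), 'ee_pos': array([ 0.17845744, -0.59856354,  0.22174829]), 'eef_rot': array([-0.69959996, -0.10260494,  0.69979298, -0.10159682]), 'ft_force': array([-1.02865668, -0.81747646, -0.41900497]), 'torque': array([0.02288698, 0.06496214, 0.03938981]), 'width': 0.08672435211797812}
[[-0.     0.286 -0.958]
 [ 0.001 -0.958 -0.286]
 [-1.    -0.001  0.   ]]
[[476.3, 0.0, 258.1], [0.0, 476.3, 186.0], [0.0, 0.0, 1.0]] [-0.028  0.774  0.673]
[[470.3, 0.0, 257.1], [0.0, 470.3, 194.7], [0.0, 0.0, 1.0]] [ 1.272 -0.612  0.889]
[[329.3, 0.0, 255.3], [0.0, 329.3, 184.2], [0.0, 0.0, 1.0]] [ 0.248 -0.577  0.384]
```

View pics/s.png

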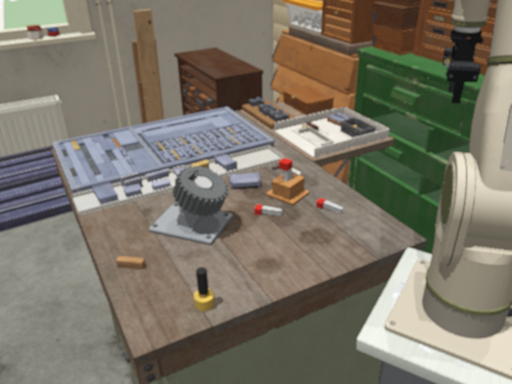

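View pics/d.png

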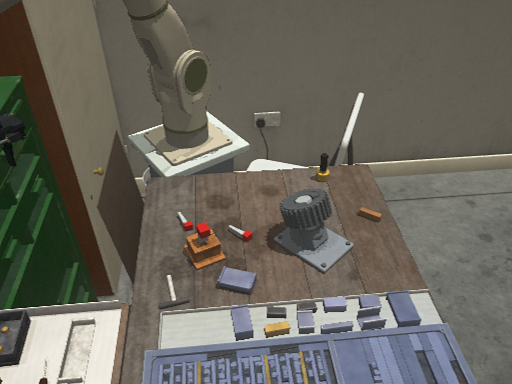

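The scene view shows the drift at (204,290), the stand and gear at (200,195), and the rack with the red key head at (287,165). Two small look-alike keys lie at (265,210) and (328,205). The side view shows the rack head at (204,230), the drift at (323,168), and the gear face at (306,200).

Run:
```python
from h import *
for n in 'sd':
    z=np.load(f'pics/{n}.npz'); p,d=z['p'],z['d']; W=pts(d,dict(camera_matrix=z['K'],rvec=z['rv'],tvec=z['t']))
    hsv=cv2.cvtColor(p,cv2.COLOR_BGR2HSV)
    print(n)
    ws=(W[...,0]>.2)&(W[...,0]<1)&(abs(W[...,1])<.6)&(d>0)
    red=((hsv[...,0]<6)|(hsv[...,0]>174))&(hsv[...,1]>180)&(hsv[...,2]>80)&ws
    yel=(abs(hsv[...,0]-23)<5)&(hsv[...,1]>170)&(hsv[...,2]>80)&ws
    for nm,m in (('red',red),('yel',yel)):
        k,l,st,ce=cv2.connectedComponentsWithStats(m.astype(np.uint8))
        for i in range(1,k):
            if st[i,4]>15:
                w=W[l==i]; print(nm,ce[i].round(0),st[i,4],np.median(w,0).round(3),np.percentile(w,5,0).round(3),np.percentile(w,95,0).round(3))
    # gear face: points near plane with normal tilted 24 deg
    k,l,st,ce=cv2.connectedComponentsWithStats((ws&(W[...,2]>.1)).astype(np.uint8))
    for i in range(1,k):
        if st[i,4]>100: w=W[l==i]; print('high',ce[i].round(0),st[i,4],np.median(w,0).round(3),w.min(0).round(3),w.max(0).round(3))
    # base plate at z=12mm
    m=(ws&(abs(W[...,2]-.012)<.003)).astype(np.uint8)
    k,l,st,ce=cv2.connectedComponentsWithStats(cv2.morphologyEx(m,cv2.MORPH_OPEN,np.ones((2,2))))
    for i in range(1,k):
        if st[i,4]>150:
            w=W[l==i]; print('plate?',ce[i].round(0),st[i,4],cv2.minAreaRect((w[:,:2]*1000).astype(np.float32)))
    # bench z
    print('bench', np.median(W[...,2][ws&(abs(W[...,2])<.006)]))
    u,v=(150,110) if n=='s' else (255,170)
    o=cv2.resize(p[v:v+150,u:u+150],(600,600),interpolation=cv2.INTER_CUBIC); cv2.imwrite(f'pics/{n}c.png',o)
c=[cv2.imread(f'pics/{n}c.png') for n in 'sd']; cv2.imwrite('pics/c.png',cv2.resize(np.hstack(c),(800,400)))
```

```text
s
red [285. 164.] 92 [ 0.51  -0.221  0.097] [ 0.499 -0.235  0.085] [ 0.525 -0.216  0.102]
red [320. 203.] 32 [ 0.4   -0.208  0.016] [ 0.394 -0.223  0.007] [ 0.404 -0.205  0.019]
red [258. 209.] 42 [ 0.524 -0.101  0.016] [ 0.517 -0.113  0.007] [ 0.531 -0.096  0.02 ]
high [455.  18.] 237 [ 0.208 -0.57   0.437] [ 0.2   -0.599  0.381] [ 0.226 -0.537  0.479]
high [199. 187.] 1685 [0.601 0.03  0.124] [ 0.543 -0.049  0.1  ] [0.669 0.078 0.153]
plate? [192. 226.] 1177 ((368.6733093261719, 394.2604675292969), (195.06179809570312, 1080.1822509765625), 36.04439926147461)
bench -0.0012773189714904531
d
red [188. 226.] 58 [ 0.404 -0.221  0.017] [ 0.394 -0.229  0.005] [ 0.409 -0.212  0.021]
red [203. 229.] 129 [ 0.52  -0.234  0.1  ] [ 0.502 -0.245  0.084] [ 0.53  -0.223  0.104]
red [247. 235.] 56 [ 0.531 -0.112  0.018] [ 0.52  -0.12   0.007] [ 0.537 -0.102  0.022]
high [307. 207.] 1506 [ 0.636 -0.001  0.127] [ 0.545 -0.051  0.1  ] [0.679 0.075 0.153]
plate? [317. 248.] 1312 ((903.37548828125, -304.56903076171875), (201.2525634765625, 938.53173828125), 38.031124114990234)
plate? [331. 367.] 167 ((938.248779296875, -191.8431396484375), (9.777973175048828, 73.84851837158203), 59.55385208129883)
bench -6.296579026338907e-05
```

View pics/c.png

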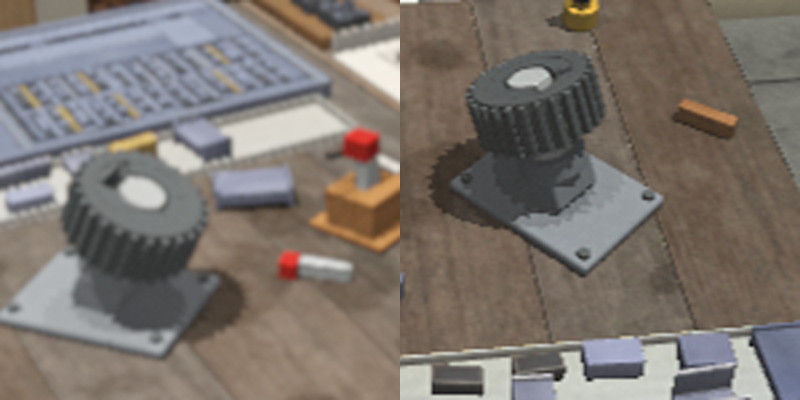

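Run:
```python
from h import *
for n in 'sd':
    z=np.load(f'pics/{n}.npz'); p,d=z['p'],z['d']; W=pts(d,dict(camera_matrix=z['K'],rvec=z['rv'],tvec=z['t']))
    hsv=cv2.cvtColor(p,cv2.COLOR_BGR2HSV); ws=(d>0)&(W[...,0]>.5)&(W[...,0]<.72)&(abs(W[...,1])<.15)&(W[...,2]>.095)
    w=W[ws]; best=(0,)
    rng=np.random.default_rng(0)
    for _ in range(3000):
        a=w[rng.choice(len(w),3)]; nn=np.cross(a[1]-a[0],a[2]-a[0]); 
        if np.linalg.norm(nn)<1e-5: continue
        nn/=np.linalg.norm(nn); nn*=np.sign(nn[2])
        if abs(np.degrees(np.arccos(nn[2]))-24)>5: continue
        k=(abs((w-a[0])@nn)<.0015).sum()
        if k>best[0]: best=(k,nn,a[0])
    m=abs((w-best[2])@best[1])<.002; q=w[m]; c=q.mean(0); nn=np.linalg.svd(q-c)[2][2]; nn*=np.sign(nn[2])
    mid=(q@nn).mean()
    e=np.cross([0,0,1],nn);e/=np.linalg.norm(e);f=np.cross(nn,e)
    uv=np.c_[(q)@e,(q)@f].astype(np.float32)
    (cu,cv),rad=cv2.minEnclosingCircle(uv)
    print(n,best[0],nn.round(3),'tilt',np.degrees(np.arccos(nn[2])).round(1),'leanyaw',np.degrees(np.arctan2(nn[1],nn[0])).round(1),'centre',(cu*e+cv*f+mid*nn).round(4),rad)
s,p,q=state()
print(rows([.5,-.08,.33],R.from_matrix(np.array([[0,0,-1],[0,-1,0],[-1,0,0]]))))
```

```text
s 782 [-0.398 -0.075  0.914] tilt 23.9 leanyaw -169.3 centre [0.5997 0.0138 0.1285] 0.06272557377815247
d 510 [-0.391 -0.079  0.917] tilt 23.5 leanyaw -168.6 centre [0.6035 0.0089 0.1303] 0.062390316277742386
(array([-0.4306, -1.6209, -1.8251]), array([1.933e-01, 1.000e-04, 7.000e-04]))
```

```bash
python3 -m pendant '-.03 -.1 -.11 0 0 0;-.06 -.22 -.24 .03 0 0;-.1 -.34 -.39 .06 0 0;-.13 -.47 -.53 .1 0 0;-.16 -.6 -.67 .13 0 0;-.19 -.72 -.81 .16 0 0;-.22 -.84 -.94 .193 0 0;-.22 -.84 -.94 .193 0 0'
python3 - <<'E'
from h import *
print(rows([.5,-.08,.33],R.from_matrix(np.array([[0,0,-1],[0,-1,0],[-1,0,0]]))))
E
```

```text
time: 0.95
ee_pos: [0.3477, -0.3255, 0.2789]
eef_rot: [0.708, 0.002, -0.706, 0.003]
ft_force: [0.6, -0.9, 0.5]
width: 0.0868
(array([-0.2034, -0.9774, -0.6169]), array([ 0.005 , -0.0016, -0.0004]))
```

```bash
python3 -m pendant '-.03 -.12 -.08 0 0 0;-.06 -.28 -.18 0 0 0;-.1 -.44 -.28 0 0 0;-.13 -.6 -.38 0 0 0;-.17 -.75 -.48 0 0 0;-.2 -.9 -.57 0 0 0;-.2 -.977 -.617 .005 0 0;-.2 -.977 -.617 .005 0 0'
python3 - <<'E'
from h import *
p,d,c=cam('wrist','w1.png'); W=pts(d,c)
hsv=cv2.cvtColor(p,cv2.COLOR_BGR2HSV)
red=((hsv[...,0]<6)|(hsv[...,0]>174))&(hsv[...,1]>150)&(hsv[...,2]>60)
k,l,st,ce=cv2.connectedComponentsWithStats(red.astype(np.uint8))
for i in range(1,k):
    if st[i,4]>40:
        w=W[l==i]; zt=np.median(w[:,2]); t=w[abs(w[:,2]-np.percentile(w[:,2],80))<.004]
        print(ce[i].round(0),st[i],np.median(t,0).round(4),cv2.minAreaRect((t[:,:2]*1000).astype(np.float32)))
E
```

```text
time: 1.75
ee_pos: [0.4991, -0.083, 0.3274]
eef_rot: [0.707, -0.0, -0.707, -0.001]
ft_force: [-1.0, -0.4, -0.3]
width: 0.0871
[275. 128.] [267 121  17  15 199] [ 0.5243 -0.1103  0.0197] ((523.3241577148438, -111.00761413574219), (16.72858428955078, 21.660383224487305), 13.323175430297852)
[379. 144.] [365 131  30  28 673] [ 0.5127 -0.2318  0.1023] ((512.12646484375, -232.46783447265625), (25.785680770874023, 29.386240005493164), 83.06031036376953)
[344. 211.] [336 203  18  16 206] [ 0.3982 -0.218   0.0197] ((397.3713684082031, -218.99368286132812), (21.208595275878906, 16.838241577148438), 81.14102935791016)
```

View pics/w1.png

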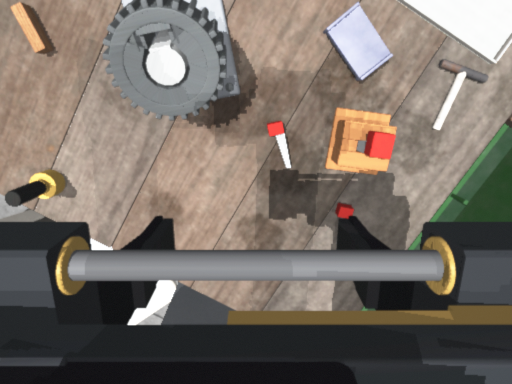

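The wrist view shows the gear face at (165,62) with the slot near (155,32), the rack and key head at (380,145), and the drift at (40,187). Next I need the sign of the key's x axis, which the body under the head gives. I also need a closer measurement of the keyway.

Run:
```python
from h import *
a=np.radians(-7); ex=np.array([np.cos(a),np.sin(a)]); ey=np.array([-np.sin(a),np.cos(a)])
for n in ['s','d','w1']:
    z=np.load(f'pics/{n}.npz'); p,d=z['p'],z['d']; c=dict(camera_matrix=z['K'],rvec=z['rv'],tvec=z['t']);W=pts(d,c)
    q=W[...,:2]-[.512,-.2325]; 
    m=(np.hypot(q[...,0],q[...,1])<.03)&(d>0)
    b=m&(W[...,2]>.056)&(W[...,2]<.074); t=m&(W[...,2]>.082)
    for nm,k in(('body',b),('head',t)):
        qq=np.c_[q[k]@ex,q[k]@ey]
        if len(qq)>3: print(n,nm,len(qq),np.percentile(qq,[5,50,95],0).round(4).tolist())
def crop(n,u,v,s=80):
    p=cv2.imread(f'pics/{n}.png')[v:v+s,u:u+s]; return cv2.resize(p,(400,400),interpolation=cv2.INTER_CUBIC)
def c2(n,u,v,s): return cv2.resize(cv2.imread(f'pics/{n}.png')[v:v+s,u:u+s],(400,400),interpolation=cv2.INTER_CUBIC)
cv2.imwrite('pics/k.png',np.hstack([c2('s',255,145,60),c2('d',170,210,60)]))
# gear in wrist view
z=np.load('pics/w1.npz'); p,d=z['p'],z['d']; W=pts(d,dict(camera_matrix=z['K'],rvec=z['rv'],tvec=z['t']))
n0=np.array([-.395,-.077,.9154]);n0/=np.linalg.norm(n0);C=np.array([.6016,.0114,.1295])
q=W[(np.linalg.norm(W-C,axis=-1)<.075)&(abs((W-C)@n0)<.006)]
for _ in range(4):
    cc=q.mean(0); nn=np.linalg.svd(q-cc)[2][2]; nn*=np.sign(nn[2]); q=q[abs((q-cc)@nn)<.002]
e=np.cross([0,0,1],nn);e/=np.linalg.norm(e);f=np.cross(nn,e)
(cu,cv),rad=cv2.minEnclosingCircle(np.c_[q@e,q@f].astype(np.float32))
C=cu*e+cv*f+(q@nn).mean()*nn
print('face',nn.round(3),np.degrees(np.arccos(nn[2])),np.degrees(np.arctan2(nn[1],nn[0])),C.round(4),rad)
# rectify face at 5px/mm... 4px/mm
K=z['K'];S=4;H=np.mgrid[-280:281,-280:281]
xo=f if f[0]>0 else -f; yo=np.cross(nn,xo)  # keyway x outward, y
print('xo',xo.round(3),'yo',yo.round(3))
P=C+(-H[0][...,None]/S/1000)*xo+(-H[1][...,None]/S/1000)*yo
uv=cv2.projectPoints(P.reshape(-1,3),z['rv'],z['t'],K,None)[0].reshape(561,561,2).astype(np.float32)
cv2.imwrite('pics/face.png',cv2.remap(p,uv[...,0],uv[...,1],cv2.INTER_CUBIC))
np.savez('face.npz',C=C,n=nn,x=xo,y=yo)
```

```text
s body 58 [[-0.0165, -0.0059], [-0.0132, 0.0102], [0.0015, 0.0138]]
s head 127 [[-0.015, -0.0065], [-0.0045, 0.0109], [0.0134, 0.0162]]
d body 24 [[-0.0114, -0.0099], [0.0008, -0.0073], [0.0027, 0.0109]]
d head 162 [[-0.0095, -0.0115], [0.0105, -0.0006], [0.0177, 0.0128]]
w1 body 55 [[-0.015, 0.01], [-0.0078, 0.0105], [-0.001, 0.0109]]
w1 head 692 [[-0.0131, -0.0111], [0.0006, 0.0033], [0.014, 0.0126]]
face [-0.398 -0.077  0.914] 23.931690951122324 -169.01894746711866 [0.5983 0.0103 0.13  ] 0.062330543994903564
xo [0.897 0.174 0.406] yo [-0.19   0.982  0.   ]
```

View pics/face.png

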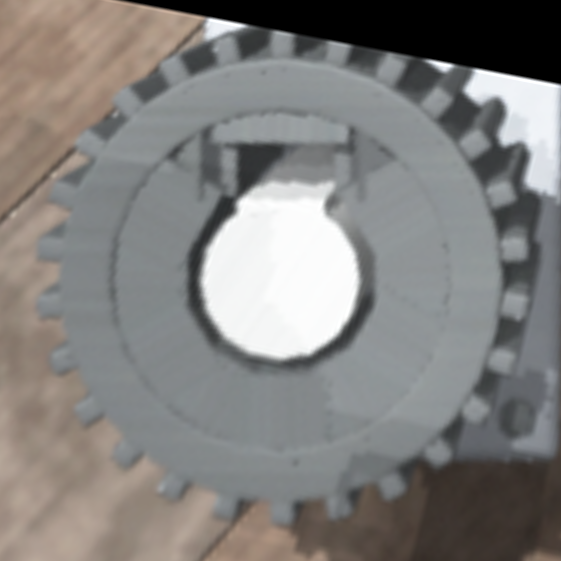

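View pics/k.png

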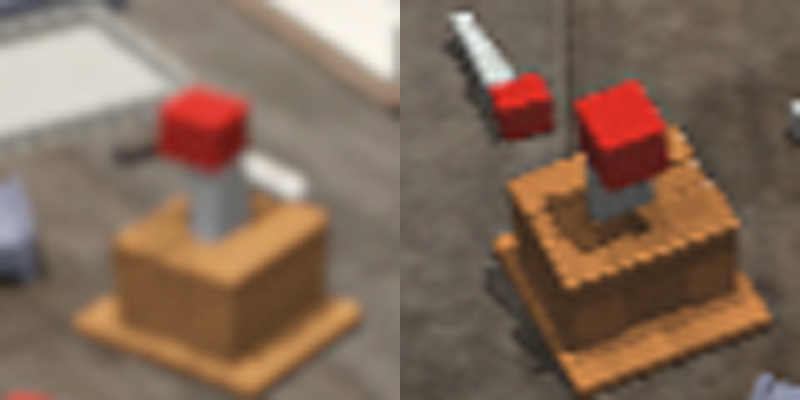

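The body lies on the low side of the head, so key x points at yaw −7° (+x world). The keyway's x axis matches the face fit: the slot is at image top, with the shaft disc centred within 1 mm of the fit. Moving above the key now.

```bash
cat > tgt.py <<'E'
from h import *
F=np.load('face.npz'); C,n,x=F['C'],F['n'],F['x']; y=np.cross(n,x)
R0=R.from_matrix(np.array([[0,0,-1],[0,-1,0],[-1,0,0]]))
Rg=R.from_euler('z',-7,degrees=True)*R0
Rk=R.from_matrix(np.c_[-n,-y,-x])
O=C+.020*x-.0003*y     # keyway origin
def kw(px,py,pz): return O+px*x+py*y+pz*n   # point in keyway frame
def tok(p): d=np.array(p)-O; return np.array([d@x,d@y,d@n])
E
python3 - <<'E'
from tgt import *
print(O.round(4)); print(rows([.512,-.2325,.15],Rg)); print(rows([.512,-.2325,.072],Rg))
E
```

```text
[0.6163 0.0135 0.1381]
(array([ 0.7084,  0.5887, -0.0577]), array([0.0786, 0.0003, 0.0003]))
(array([ 1.0204,  0.5888, -0.0579]), array([0.0786, 0.0003, 0.0003]))
```

```bash
python3 -m pendant '.08 .08 -.008 .01 0 0;.2 .19 -.02 .03 0 0;.32 .3 -.03 .05 0 0;.44 .41 -.04 .065 0 0;.56 .52 -.05 .0786 0 0;.65 .589 -.058 .0786 0 0;.68 .589 -.058 .0786 0 0;.68 .589 -.058 .0786 0 0' 0.2
python3 - <<'E'
from tgt import *
p,d,c=cam('wrist','w2.png'); W=pts(d,c)
hsv=cv2.cvtColor(p,cv2.COLOR_BGR2HSV)
red=((hsv[...,0]<6)|(hsv[...,0]>174))&(hsv[...,1]>150)&(hsv[...,2]>60)
k,l,st,ce=cv2.connectedComponentsWithStats(red.astype(np.uint8))
for i in range(1,k):
    if st[i,4]>100:
        w=W[l==i]; t=w[abs(w[:,2]-.102)<.005]
        if len(t)>20: print(ce[i].round(0),st[i],np.median(t,0).round(4),cv2.minAreaRect((t[:,:2]*1000).astype(np.float32)))
print(rows([.512,-.2325,.072],Rg),r.read_state()['width'])
E
```

```text
time: 2.6
ee_pos: [0.51, -0.2343, 0.1564]
eef_rot: [-0.705, 0.044, 0.707, 0.045]
ft_force: [-0.2, 1.4, 0.5]
width: 0.0523
[253. 195.] [ 235  172   38   47 1709] [ 0.5135 -0.233   0.1022] ((512.4149780273438, -232.8995819091797), (25.859140396118164, 29.2520751953125), 83.03909301757812)
(array([ 0.343 , -0.0047, -0.0035]), array([-0.0021,  0.0003,  0.0002])) 0.05231192556074443
```

View pics/w2.png

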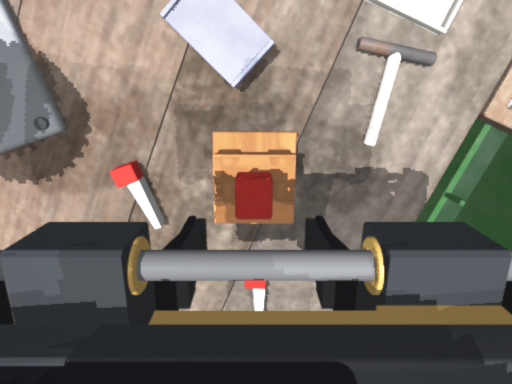

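The head is at (253,195), centred between the jaws and square to them, and the re-measurement agrees within 0.5 mm. Descending to grasp.

```bash
python3 -m pendant '.05 0 -.003 0 0 0;.12 -.004 -.004 0 0 0;.2 -.004 -.004 0 0 0;.28 -.004 -.004 0 0 0;.335 -.004 -.004 0 0 0;.34 -.004 -.004 0 0 0;.34 -.004 -.004 0 0 0' && python3 -m pendant '0 0 0 0 0 0;0 0 0 0 0 0;0 0 0 0 0 0;0 0 0 0 0 0;0 0 0 0 0 0' -1 30
```

```text
time: 3.35
ee_pos: [0.5129, -0.2326, 0.073]
eef_rot: [0.706, -0.044, -0.706, -0.044]
ft_force: [0.1, -0.5, -0.1]
width: 0.0525
time: 3.85
ee_pos: [0.5127, -0.2329, 0.0728]
eef_rot: [0.706, -0.044, -0.706, -0.044]
ft_force: [-0.7, -0.9, 2.7]
width: 0.0255
```

```bash
python3 -m pendant '-.04 0 0 0 0 0;-.12 0 0 0 0 0;-.24 0 0 0 0 0;-.38 0 0 0 0 0;-.52 0 0 0 0 0;-.6 0 0 0 0 0;-.6 0 0 0 0 0'
python3 - <<'E'
from tgt import *
print(r.read_state()['width'],rows(kw(.0153+.0028,0,.0648+.025),Rk))
E
```

```text
time: 4.55
ee_pos: [0.5139, -0.2331, 0.2262]
eef_rot: [0.707, -0.045, -0.704, -0.043]
ft_force: [-0.1, 0.0, -1.7]
width: 0.0258
0.025808615027532237 (array([-0.006 , -1.0047, -0.2079]), array([-0.2076,  0.2729, -0.0458]))
```

```bash
python3 -m pendant '-.05 -.1 -.02 -.02 .03 0;-.12 -.24 -.05 -.05 .07 -.01;-.16 -.4 -.08 -.08 .11 -.02;-.16 -.56 -.12 -.12 .16 -.03;-.16 -.72 -.16 -.16 .21 -.035;-.16 -.86 -.19 -.19 .25 -.04;-.16 -.97 -.208 -.2076 .2729 -.0458;-.16 -1 -.208 -.2076 .2729 -.0458'
python3 - <<'E'
from tgt import *
s,p,q=state(); print(s['width'],rows(kw(.0153+.0028,0,.0648+.012),Rk), tok(p))
p,d,c=cam('wrist','w3.png')
cv2.imwrite('pics/w3c.png',cv2.resize(p[60:300,96:416],(800,600),interpolation=cv2.INTER_CUBIC))
E
```

```text
time: 5.35
ee_pos: [0.5943, 0.0119, 0.2613]
eef_rot: [0.833, 0.083, -0.545, 0.052]
ft_force: [-0.5, 0.2, -2.1]
width: 0.0261
0.026140171492928268 (array([0.1787, 0.0114, 0.0462]), array([0.0015, 0.0037, 0.0032])) [0.02990112 0.00265427 0.12142794]
```

View pics/w3c.png

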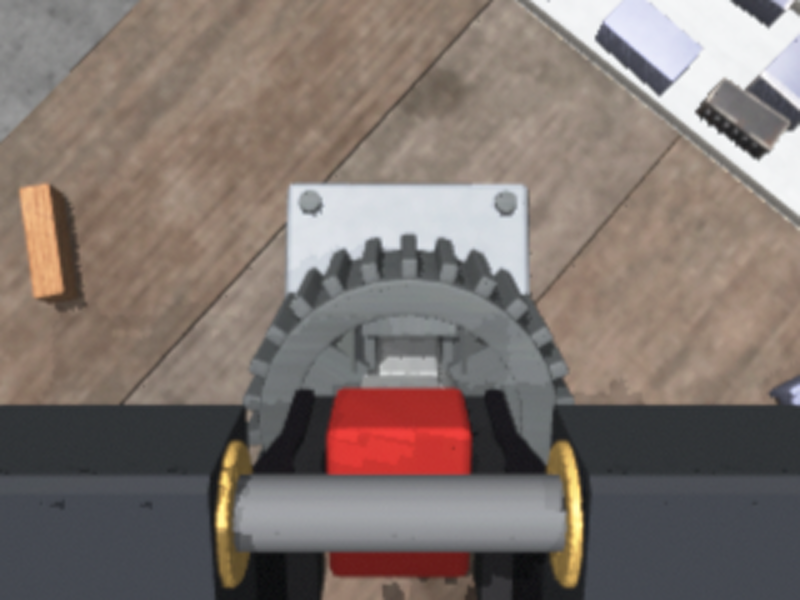

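The red head is centred at crop column 399 and the slot, gear and plate centres at column 408. The keyway therefore sits about 1 mm more to −y than my estimate, so I shift it and go to 12 mm above the face.

```bash
sed -i 's/-.0003\*y/-.0012*y/' tgt.py; python3 -m pendant '.03 .008 .02 0 0 0;.08 .015 .046 0 .003 .003;.14 .015 .046 0 .003 .003;.178 .015 .046 .0015 .0037 .0032;.178 .015 .046 .0015 .0037 .0032;.178 .015 .046 .0015 .0037 .0032'
python3 - <<'E'
from tgt import *
s,p,q=state(); print(rows(kw(.0153+.0028,0,.0648-.005),Rk), tok(p))
a,d,c=cam('wrist','w4.png'); b,_,_=cam('side','d4.png'); e,_,_=cam('scene','s4.png')
A=cv2.resize(a[100:260,150:360],(788,600),interpolation=cv2.INTER_CUBIC)[:,200:600]
B=cv2.resize(e[120:240,150:270],(400,400),interpolation=cv2.INTER_CUBIC)
D=cv2.resize(b[150:270,250:370],(400,400),interpolation=cv2.INTER_CUBIC)
cv2.imwrite('pics/x4.png',np.hstack([B,D]))
# TCP-key predicted: project key nose/back corner points
E
```

```text
time: 6.0
ee_pos: [0.6034, 0.0066, 0.217]
eef_rot: [0.835, 0.079, -0.542, 0.051]
ft_force: [0.8, -0.0, -1.9]
width: 0.026
(array([ 0.0719, -0.0136,  0.0047]), array([-0.0027, -0.0006, -0.0008])) [ 0.01924917 -0.00337338  0.07777361]
```

View pics/x4.png

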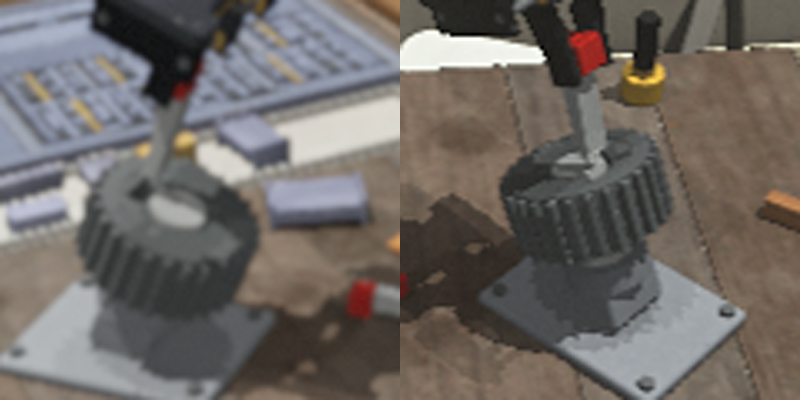

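```bash
python3 -m pendant '0 0 0 0 0 0;0 0 0 0 0 0;0 0 0 0 0 0'
python3 - <<'E'
from tgt import *
s,p,q=state(); print(rows(kw(.0153+.0028,0,.0648-.005),Rk), tok(p))
a,d,c=cam('wrist','w5.png'); 
cv2.imwrite('pics/w5c.png',cv2.resize(a[60:210,155:355],(800,600),interpolation=cv2.INTER_CUBIC))
E
```

```text
time: 6.45
ee_pos: [0.6033, 0.0067, 0.2174]
eef_rot: [0.835, 0.078, -0.542, 0.051]
ft_force: [0.2, -0.1, -0.8]
width: 0.0258
(array([ 0.0734, -0.0133,  0.0048]), array([-0.0024, -0.001 , -0.0014])) [ 0.01925172 -0.00329289  0.07814832]
```

View pics/w5c.png

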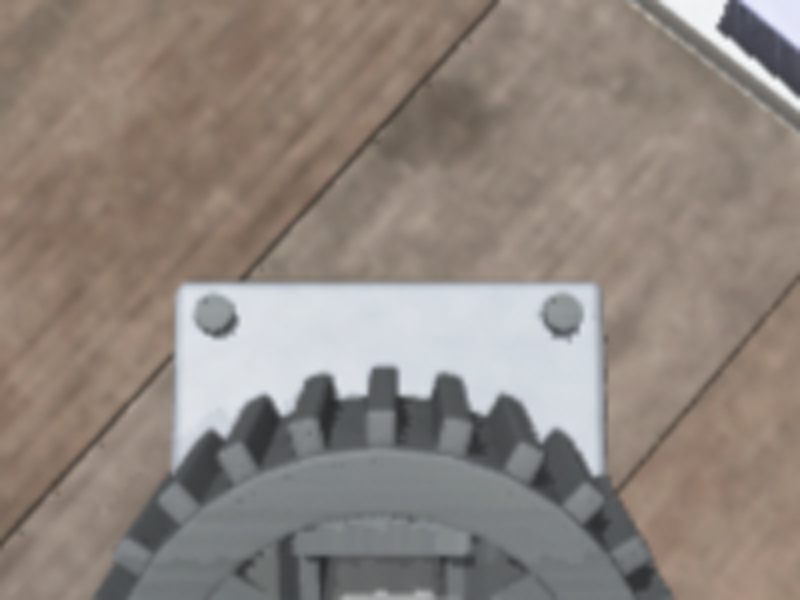

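Settled: the slot centre is at crop column 384 against the tool axis at 401, which makes 3.1 mm. The state says 3.3 mm, so they agree. Correcting, then entering slowly.

```bash
python3 -m pendant '0 -.007 .002 0 0 0;0 -.0133 .0048 -.002 -.001 -.001;0 -.0133 .0048 -.0024 -.001 -.0014;.02 -.0133 .0048 -.0024 -.001 -.0014;.04 -.0133 .0048 -.0024 -.001 -.0014;.06 -.0133 .0048 -.0024 -.001 -.0014;.073 -.0133 .0048 -.0024 -.001 -.0014;.073 -.0133 .0048 -.0024 -.001 -.0014'
python3 - <<'E'
from tgt import *
s,p,q=state(); f=s['ft_force'];print(rows(kw(.0153+.0018,0,.0648-.025),Rk), tok(p)*1000, [f@x,f@y,f@n])
E
```

```text
time: 7.3
ee_pos: [0.6088, 0.0112, 0.1994]
eef_rot: [0.834, 0.08, -0.543, 0.052]
ft_force: [-0.1, 0.1, -1.8]
width: 0.0254
(array([0.0772, 0.0007, 0.0025]), array([-0.0001,  0.0006,  0.0005])) [17.7321481   0.15330164 59.09980033] [np.float64(-0.8538816625949088), np.float64(0.13466455430594942), np.float64(-1.6300652946884966)]
```

```bash
python3 -m pendant '.01 0 0 0 0 0;.025 0 .001 0 0 0;.04 0 .001 0 0 0;.055 0 .002 0 0 0;.07 0 .002 0 0 0;.077 0 .0025 0 0 0;.077 0 .0025 0 0 0'
python3 - <<'E'
from tgt import *
s,p,q=state(); f=s['ft_force'];print(rows(kw(.0153+.0008,0,.0648-.038),Rk), tok(p)*1000, [f@x,f@y,f@n])
E
```

```text
time: 8.0
ee_pos: [0.6161, 0.0126, 0.182]
eef_rot: [0.834, 0.08, -0.543, 0.052]
ft_force: [1.6, 0.7, -1.6]
width: 0.0255
(array([0.0538, 0.0005, 0.0053]), array([-0.    ,  0.0001,  0.0003])) [17.43387887  0.11719006 40.246843  ] [np.float64(0.8836864569203692), np.float64(0.432141319646098), np.float64(-2.1690251896331367)]
```

```bash
python3 -m pendant '.01 0 0 0 0 0;.02 0 0 0 0 0;.024 0 0 0 0 0;.024 0 0 0 0 0;.024 0 0 0 0 0'
python3 - <<'E'
from tgt import *
for _ in range(5):
    s,p,q=state(); f=s['ft_force'];print(rows(kw(.0153+.0008,0,.0648-.038),Rk)[0], tok(p)*1000, np.round([f@x,f@y,f@n],1)); vision.camera('wrist')
E
```

```text
time: 8.5
ee_pos: [0.6184, 0.013, 0.1767]
eef_rot: [0.834, 0.08, -0.543, 0.052]
ft_force: [1.6, 0.3, -1.9]
width: 0.0256
[0.0306 0.0002 0.0052] [17.39660733  0.04510811 34.44054706] [ 0.7 -0.  -2.4]
[0.0306 0.0004 0.0052] [17.38958755  0.09487595 34.45890864] [ 0.5 -0.3 -2. ]
[0.0307 0.0003 0.0051] [17.382144    0.06774303 34.46248048] [ 0.3 -0.1 -2.1]
[0.0308 0.0003 0.0052] [17.40358229  0.07265956 34.50041832] [ 0.6  0.3 -2.8]
[0.0307 0.0002 0.0051] [17.37635258  0.05668172 34.48106714] [ 1.6  0.7 -3.1]
```

```bash
python3 -m pendant '.01 0 -.001 0 0 0;.02 0 -.001 0 0 0;.03 0 -.001 0 0 0;.036 0 -.001 0 0 0;.036 0 -.001 0 0 0'
python3 - <<'E'
from tgt import *
for _ in range(3):
    s,p,q=state(); f=s['ft_force'];print(tok(p)*1000, np.round([f@x,f@y,f@n],1),np.round(s['torque'],2)); vision.camera('wrist')
E
```

```text
time: 9.25
ee_pos: [0.622, 0.0137, 0.1681]
eef_rot: [0.834, 0.08, -0.543, 0.052]
ft_force: [1.6, -0.1, -2.3]
width: 0.0258
[17.31191629  0.06218203 25.14170563] [ 0.5 -0.4 -2.8] [-0.11  0.2  -0.02]
[17.36122886  0.04753804 25.2075657 ] [-0.3 -0.3 -3.2] [-0.05  0.21 -0.06]
[17.37234493  0.06029202 25.24490451] [ 0.4 -0.2 -3.2] [-0.04  0.24  0.  ]
```

```bash
python3 -m pendant '.006 0 0 0 0 0;.012 0 0 0 0 0;.014 0 0 0 0 0;.014 0 0 0 0 0'
python3 - <<'E'
from tgt import *
for _ in range(2):
    s,p,q=state(); f=s['ft_force'];print(tok(p)*1000, np.round([f@x,f@y,f@n],1),np.round(s['torque'],2)); vision.camera('wrist')
E
```

```text
time: 9.8
ee_pos: [0.6235, 0.0139, 0.1653]
eef_rot: [0.834, 0.08, -0.543, 0.052]
ft_force: [-3.5, -1.2, 2.5]
width: 0.0259
[17.55098336 -0.06294582 21.96721842] [-2.3 -0.5  3.7] [-0.23  0.76 -0.01]
[17.52979072 -0.05054374 21.93691183] [-2.2 -0.6  2.5] [-0.28  0.76 -0.04]
```

Contact is felt: about 5 N axial and inward x, so the key is binding. Releasing.

```bash
python3 -m pendant '0 0 0 0 0 0;0 0 0 0 0 0;0 0 0 0 0 0;0 0 0 0 0 0' 0.1
python3 - <<'E'
from tgt import *
s,p,q=state(); f=s['ft_force'];print(s['width'],tok(p)*1000, np.round([f@x,f@y,f@n],1))
E
python3 -m pendant '-.05 0 0 0 0 0;-.15 0 0 0 0 0;-.3 0 0 0 0 0;-.5 0 0 0 0 0;-.5 0 0 0 0 0;-.5 0 0 0 0 0'
python3 - <<'E'
from tgt import *
s,p,q=state(); print(tok(p)*1000,p)
a,d,c=cam('wrist','w6.png'); b,_,_=cam('side','d6.png')
W=pts(d,c);hsv=cv2.cvtColor(a,cv2.COLOR_BGR2HSV)
red=((hsv[...,0]<6)|(hsv[...,0]>174))&(hsv[...,1]>150)&(hsv[...,2]>60)&(np.linalg.norm(W-O,axis=-1)<.1)
w=(W[red]-O)@np.c_[x,y,n]; top=w[w[:,2]>np.percentile(w[:,2],70)-.003]
print('head top kw',np.percentile(top,[2,50,98],0).round(4))
hh=np.linalg.svd(top-top.mean(0))[2][2]; print('top normal',hh.round(3))
A=cv2.resize(a[60:260,155:355],(400,400),interpolation=cv2.INTER_CUBIC)
D=cv2.resize(b[150:250,260:360],(400,400),interpolation=cv2.INTER_CUBIC)
cv2.imwrite('pics/x6.png',np.hstack([A,D]))
E
```

```text
time: 10.3
ee_pos: [0.6236, 0.0141, 0.1653]
eef_rot: [0.834, 0.08, -0.543, 0.052]
ft_force: [0.8, 0.1, -1.0]
width: 0.0456
0.045637052195886534 [17.65486466  0.10622429 21.91709251] [ 0.3 -0.1 -1.2]
time: 10.9
ee_pos: [0.574, 0.0041, 0.2818]
eef_rot: [0.835, 0.08, -0.541, 0.053]
ft_force: [0.4, -0.8, -0.7]
width: 0.0476
[ 18.65236698  -0.18489483 148.85385258] [0.57397005 0.00413661 0.28176396]
head top kw [[ 0.0019 -0.0119  0.0474]
 [ 0.0161  0.0004  0.0489]
 [ 0.0295  0.0127  0.0503]]
top normal [0.01  0.001 1.   ]
```

View pics/x6.png

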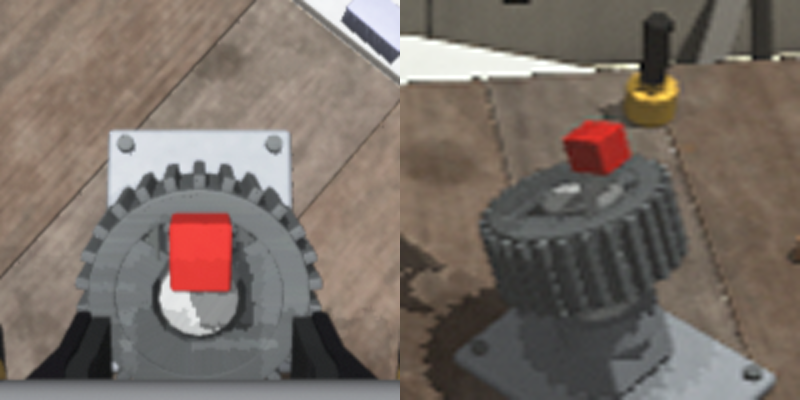

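The key stays by itself: head top at keyway z = 48.9 mm, so the nose is 45 mm deep, and the head is square and centred (wrist crop (200,252)). Now locating the drift.

Run:
```python
from tgt import *
for n_,f in (('w1',(40,187)),('s',(204,297)),('d6',(0,0)),('s4',(204,297))):
    if n_=='d6':
        continue
    z=np.load(f'pics/{n_}.npz');a,d=z['p'],z['d'];W=pts(d,dict(camera_matrix=z['K'],rvec=z['rv'],tvec=z['t']))
    hsv=cv2.cvtColor(a,cv2.COLOR_BGR2HSV); v,u=np.mgrid[:384,:512]
    m=(np.hypot(u-f[0],v-f[1])<35)&(abs(hsv[...,0].astype(int)-23)<8)&(hsv[...,1]>150)&(d>0)
    t=W[m]; t=t[(t[:,2]>.02)&(t[:,2]<.03)]
    print(n_,m.sum(),len(t)); 
    if len(t)>5: print(t.mean(0).round(4),cv2.minEnclosingCircle((t[:,:2]*1000).astype(np.float32)))
    m=(np.hypot(u-f[0],v-f[1])<45)&(d>0)&(W[...,2]>.035)&(W[...,2]<.12)
    t=W[m]; print('shank',len(t),np.median(t,0).round(4),np.percentile(t[:,2],97)) ; t=t[t[:,2]>.08]; print(t.mean(0) if len(t) else 0)
```

```text
w1 0 0
shank 651 [0.4437 0.2226 0.0743] 0.08937143525122741
[0.44199032 0.22703413 0.087045  ]
s 169 58
[0.4335 0.2387 0.0245] ((440.5326843261719, 235.20440673828125), 17.685546875)
shank 292 [0.4379 0.2382 0.068 ] 0.08782748651537896
[0.44114258 0.23414997 0.08566584]
s4 175 62
[0.4334 0.2393 0.0245] ((438.98095703125, 234.63441467285156), 18.057498931884766)
shank 293 [0.4375 0.2384 0.0678] 0.08836552057986014
[0.44106321 0.2345285  0.085809  ]
```

```bash
cat >> tgt.py <<'E'
Rd=R.from_euler('z',11,degrees=True)*R0
E
python3 - <<'E'
from tgt import *
print(rows([.42,.222,.22],Rd))
E
```

```text
(array([ 0.0399, -0.9715,  0.4947]), array([-2.000e-04, -2.778e-01,  2.000e-04]))
```

```bash
python3 -m pendant '0 -.1 .05 0 -.02 0;.01 -.26 .13 0 -.06 0;.02 -.42 .21 0 -.11 0;.03 -.58 .29 0 -.16 0;.04 -.74 .37 0 -.21 0;.04 -.88 .44 0 -.26 0;.04 -.97 .495 0 -.278 0;.04 -.97 .495 0 -.278 0' 0.5
python3 - <<'E'
from tgt import *
a,d,c=cam('wrist','w7.png');W=pts(d,c)
q=np.hypot(W[...,0]-.441,W[...,1]-.232)
for lo,hi in ((.084,.093),(.022,.029)):
    m=(q<.04)&(d>0)&(W[...,2]>lo)&(W[...,2]<hi); t=W[m]
    if len(t)>5: print(len(t),t.mean(0).round(4),cv2.minEnclosingCircle((t[:,:2]*1000).astype(np.float32)))
s,p,_=state(); print(p,s['width'],rows([.441,.232,.029],Rd))
cv2.imwrite('pics/w7b.png',a)
E
```

```text
time: 11.8
ee_pos: [0.4177, 0.2249, 0.2187]
eef_rot: [-0.702, -0.071, 0.705, -0.069]
ft_force: [0.4, 0.6, 0.1]
width: 0.0649
442 [0.4421 0.2301 0.0882] ((441.82366943359375, 230.20748901367188), 10.818675994873047)
520 [0.4476 0.2313 0.0263] ((441.6622619628906, 230.03506469726562), 19.995742797851562)
[0.41911109 0.22305306 0.21906747] 0.06550517468020639 (array([ 0.7601, -0.0168, -0.0948]), array([0.0025, 0.0017, 0.0011]))
```

View pics/w7.png

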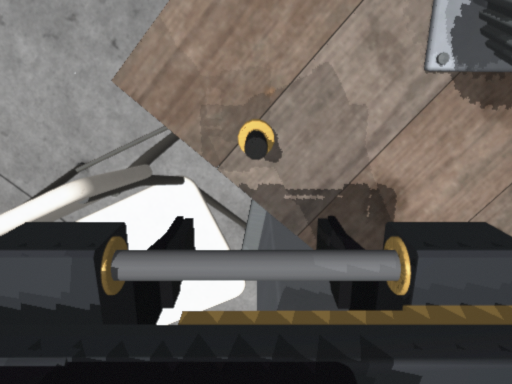

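The drift is at (.4418,.2301): foot at (256,135), shank at (256,150), and both radii match. Centring above it, then descending.

```bash
python3 - <<'E'
from tgt import *
print(rows([.4418,.2301,.115],Rd))
E
python3 -m pendant '.05 -.003 -.04 0 0 0;.15 -.006 -.07 .002 .001 0;.26 -.009 -.095 .002 .001 0;.36 -.009 -.095 .002 .001 0;.4 -.009 -.095 .002 .001 0;.4 -.009 -.095 .002 .001 0;.4 -.009 -.095 .002 .001 0'
python3 - <<'E'
from tgt import *
vision.camera('wrist'); print(state()[1],rows([.4418,.2301,.0285],Rd))
E
```

```text
(array([ 0.416 , -0.0093, -0.0956]), array([0.0025, 0.0017, 0.0011]))
time: 12.55
ee_pos: [0.4439, 0.2283, 0.1212]
eef_rot: [0.705, 0.067, -0.703, 0.066]
ft_force: [-0.0, 0.0, 0.4]
width: 0.0653
[0.44409495 0.22849551 0.12152336] (array([ 0.3721, -0.0079,  0.0091]), array([-0.0024, -0.0024,  0.0002]))
```

```bash
python3 -m pendant '.03 -.008 .009 -.002 -.002 0;.1 -.008 .009 -.002 -.002 0;.18 -.008 .009 -.002 -.002 0;.26 -.008 .009 -.002 -.002 0;.33 -.008 .009 -.002 -.002 0;.366 -.008 .009 -.002 -.002 0;.366 -.008 .009 -.002 -.002 0;.366 -.008 .009 -.002 -.002 0'; python3 -m pendant '0 0 0 0 0 0;0 0 0 0 0 0;0 0 0 0 0 0;0 0 0 0 0 0;0 0 0 0 0 0;0 0 0 0 0 0' -1 45
```

```text
time: 13.4
ee_pos: [0.4413, 0.2303, 0.0295]
eef_rot: [-0.704, -0.068, 0.704, -0.068]
ft_force: [0.1, -0.7, 0.4]
width: 0.0653
time: 14.0
ee_pos: [0.441, 0.2299, 0.0289]
eef_rot: [-0.703, -0.068, 0.704, -0.068]
ft_force: [0.4, -1.4, -0.8]
width: 0.025
```

```bash
python3 -m pendant '0 0 0 0 0 0;0 0 0 0 0 0'; python3 -m pendant '-.05 0 0 0 0 0;-.15 0 0 0 0 0;-.3 0 0 0 0 0;-.45 0 0 0 0 0;-.6 0 0 0 0 0;-.7 0 0 0 0 0;-.7 0 0 0 0 0'
python3 - <<'E'
from tgt import *
vision.camera('wrist'); print(state()[0]['width'],rows(kw(.0157,.0004,.0489+.0289+.03),Rk))
E
```

```text
time: 14.2
ee_pos: [0.441, 0.2299, 0.0288]
eef_rot: [-0.703, -0.068, 0.704, -0.068]
ft_force: [-0.6, 0.0, 0.0]
width: 0.0213
time: 14.9
ee_pos: [0.4424, 0.2311, 0.2076]
eef_rot: [0.705, 0.068, -0.702, 0.067]
ft_force: [0.4, -0.2, -2.9]
width: 0.0212
0.021194178963211425 (array([-0.1503,  0.9866, -0.4034]), array([ 0.000e+00,  2.774e-01, -1.000e-04]))
```

```bash
python3 -m pendant '-.08 .06 -.03 0 .02 0;-.2 .18 -.08 0 .06 0;-.3 .34 -.14 0 .11 0;-.33 .5 -.2 0 .16 0;-.33 .66 -.27 0 .21 0;-.33 .82 -.34 0 .25 0;-.33 .95 -.4 0 .277 0;-.33 .987 -.403 0 .2774 0'; python3 -m pendant '0 0 0 0 0 0;0 0 0 0 0 0'
python3 - <<'E'
from tgt import *
s,p,_=state(); print(s['width'],tok(p)*1000,rows(kw(.0157,.0004,.0489+.0289+.006),Rk));
E
```

```text
time: 15.75
ee_pos: [0.5867, 0.0022, 0.2833]
eef_rot: [0.833, 0.078, -0.545, 0.05]
ft_force: [-1.0, -0.6, -3.6]
width: 0.0211
time: 15.95
ee_pos: [0.5864, 0.0084, 0.2852]
eef_rot: [0.833, 0.081, -0.545, 0.052]
ft_force: [0.2, 1.2, -3.5]
width: 0.0212
0.021218417481991242 [ 31.96626401   1.62900483 146.66539981] (array([0.2518, 0.0053, 0.0639]), array([0.0006, 0.0032, 0.0013]))
```

```bash
python3 -m pendant '.02 .003 .02 0 0 0;.06 .005 .05 0 .003 .001;.12 .005 .064 0 .003 .001;.18 .005 .064 0 .003 .001;.23 .005 .064 0 .003 .001;.25 .005 .064 0 .003 .001;.25 .005 .064 0 .003 .001;.25 .005 .064 0 .003 .001'
python3 - <<'E'
from tgt import *
for n_ in ('side','scene'):
    s,p,_=state(); f=s['ft_force'];print(s['width'],tok(p)*1000,rows(kw(.0157,.0004,.0489+.0289-.002),Rk),np.round([f@x,f@y,f@n],1)); cam(n_,n_+'8.png')
b=cv2.imread('pics/side8.png');e=cv2.imread('pics/scene8.png')
cv2.imwrite('pics/x8.png',np.hstack([cv2.resize(e[110:230,150:270],(400,400),interpolation=cv2.INTER_CUBIC),cv2.resize(b[130:250,250:370],(400,400),interpolation=cv2.INTER_CUBIC)]))
E
```

```text
time: 16.75
ee_pos: [0.5979, 0.008, 0.223]
eef_rot: [0.835, 0.08, -0.542, 0.053]
ft_force: [-0.9, 0.5, -2.5]
width: 0.0214
0.021372460604200845 [16.96541334 -0.96521828 85.29999261] (array([ 0.038 , -0.0055,  0.0051]), array([ 0.0002, -0.0015, -0.0007])) [-1.8  0.6 -2. ]
0.020984111134777942 [17.15278458 -1.12422335 85.5088999 ] (array([ 0.0388, -0.0062,  0.0059]), array([ 0.0002, -0.0018, -0.001 ])) [-0.4  0.1 -2.8]
```

```bash
python3 -m pendant '.01 -.003 .003 0 0 0;.015 -.006 .006 0 -.0015 -.001;.02 -.006 .006 0 -.0015 -.001;.026 -.006 .006 0 -.0015 -.001;.032 -.006 .006 0 -.0015 -.001;.038 -.006 .006 0 -.0015 -.001;.044 -.006 .006 0 -.0015 -.001;.044 -.006 .006 0 -.0015 -.001'
python3 - <<'E'
from tgt import *
s,p,_=state(); f=s['ft_force'];print(s['width'],tok(p)*1000,rows(kw(.0157,.0004,.0489+.0289-.006),Rk),np.round([f@x,f@y,f@n],1))
E
```

```text
time: 17.65
ee_pos: [0.6007, 0.0097, 0.2118]
eef_rot: [0.834, 0.08, -0.543, 0.052]
ft_force: [-0.1, 0.2, -3.1]
width: 0.0211
0.02113989310756403 [15.18134841  0.17388942 73.86161303] (array([ 0.0082, -0.0009, -0.0021]), array([-0.0001,  0.0002,  0.0001])) [-1.3  0.2 -2.8]
```

Run:
```python
from tgt import *
for n_ in ('side','scene','wrist'):
    a,d,c=cam(n_,n_+'9.png'); W=pts(d,c); q=(W-O)@np.c_[x,y,n]; hsv=cv2.cvtColor(a,cv2.COLOR_BGR2HSV)
    near=(np.hypot(q[...,0]-.015,q[...,1])<.05)&(d>0)&(q[...,2]>.002)&(q[...,2]<.2)
    red=((hsv[...,0]<6)|(hsv[...,0]>174))&(hsv[...,1]>150)&(hsv[...,2]>40)&near
    yel=(abs(hsv[...,0].astype(int)-23)<8)&(hsv[...,1]>120)&(hsv[...,2]>40)&near
    for nm,m in (('red',red),('yel',yel)):
        if m.sum()>4: print(n_,nm,m.sum(),(np.percentile(q[m],[3,50,97],0)*1000).round(1).tolist())
s,p,_=state(); f=s['ft_force'];print(tok(p)*1000,np.round([f@x,f@y,f@n],1))
```

```text
side red 104 [[5.6, -13.5, 22.9], [29.4, -10.6, 31.4], [33.5, 7.9, 40.0]]
side yel 293 [[11.4, -38.3, 46.8], [34.4, -9.3, 69.0], [45.2, 27.3, 174.4]]
scene red 60 [[1.3, 10.3, 23.7], [13.9, 13.7, 31.6], [28.2, 16.4, 39.6]]
scene yel 218 [[-15.5, -13.9, 46.3], [9.9, 17.8, 64.2], [31.4, 22.9, 161.2]]
wrist red 61 [[29.2, -11.6, 24.4], [29.9, -6.3, 28.0], [30.2, 12.3, 34.7]]
wrist yel 8123 [[24.5, -39.4, 57.4], [39.1, -2.6, 170.6], [49.7, 36.0, 174.5]]
[15.12597459  0.3054618  73.84123933] [-1.2 -0.4 -2.2]
```

```bash
python3 -m pendant '.008 0 -.001 0 0 0;.016 0 -.002 0 0 0;.024 0 -.002 0 0 0;.032 0 -.002 0 0 0'
python3 - <<'E'
from tgt import *
s,p,_=state(); f=s['ft_force'];print(s['width'],tok(p)*1000,rows(kw(.0157,.0004,.024+.0289),Rk),np.round([f@x,f@y,f@n],1),s['torque'])
E
```

```text
time: 18.2
ee_pos: [0.604, 0.0104, 0.2045]
eef_rot: [0.834, 0.08, -0.543, 0.052]
ft_force: [-5.1, -0.9, 0.3]
width: 0.0213
0.02128557262461796 [15.37336808  0.24628751 65.72347855] (array([ 0.0513, -0.0006, -0.0014]), array([-0.0001,  0.0007,  0.0001])) [-4.7  0.1  2.4] [-0.30248869  1.52578255 -0.02080878]
```

Contact force is now net about 5 N and the key is moving. Tapping on.

```bash
python3 -m pendant '-.02 0 0 0 0 0;0 0 0 0 0 0;.012 0 0 0 0 0;.024 0 0 0 0 0;.024 0 0 0 0 0'
python3 - <<'E'
from tgt import *
s,p,_=state(); f=s['ft_force'];print(s['width'],tok(p)*1000,rows(kw(.0157,.0004,.024+.0289),Rk),np.round([f@x,f@y,f@n],1),s['torque'])
E
python3 -m pendant '-.02 0 0 0 0 0;0 0 0 0 0 0;.012 0 -.001 0 0 0;.022 0 -.001 0 0 0;.022 0 -.001 0 0 0';python3 - <<'E'
from tgt import *
s,p,_=state(); f=s['ft_force'];print(s['width'],tok(p)*1000,rows(kw(.0157,.0004,.024+.0289),Rk),np.round([f@x,f@y,f@n],1),s['torque'])
E
```

```text
time: 18.7
ee_pos: [0.607, 0.011, 0.1993]
eef_rot: [0.835, 0.08, -0.542, 0.052]
ft_force: [0.3, 0.3, 0.9]
width: 0.0211
0.021129014172828527 [16.09262818  0.25630972 59.80911843] (array([ 0.0276, -0.0006,  0.0016]), array([-0.    , -0.0003,  0.0002])) [0.7 0.2 0.7] [-0.20240576  0.42217447 -0.02902412]
time: 19.2
ee_pos: [0.609, 0.0113, 0.194]
eef_rot: [0.834, 0.08, -0.543, 0.052]
ft_force: [-0.8, -0.5, -1.8]
width: 0.0216
0.0215854793812428 [15.74638707  0.21966443 54.09248627] (array([ 0.0048, -0.0007,  0.0002]), array([-0.0001,  0.0005,  0.0003])) [-1.6 -0.3 -1.3] [-0.16868081  0.69771073 -0.10558508]
```

```bash
python3 -m pendant '-.012 0 0 0 0 0;0 0 0 0 0 0;.006 0 0 0 0 0;.01 0 0 0 0 0;.01 0 0 0 0 0'
python3 - <<'E'
from tgt import *
s,p,_=state(); f=s['ft_force'];print(s['width'],tok(p)*1000,np.round([f@x,f@y,f@n],1))
E
python3 -m pendant '.006 0 0 0 0 0;.008 0 0 0 0 0;.008 0 0 0 0 0';python3 - <<'E'
from tgt import *
s,p,_=state(); f=s['ft_force'];print(s['width'],tok(p)*1000,np.round([f@x,f@y,f@n],1),s['torque'])
E
```

```text
time: 19.7
ee_pos: [0.6099, 0.0115, 0.1928]
eef_rot: [0.834, 0.08, -0.543, 0.052]
ft_force: [-12.4, -2.3, 11.1]
width: 0.0213
0.02130636598341751 [16.08793534  0.19815618 52.65228069] [-7.   0.1 15.3]
time: 20.0
ee_pos: [0.6111, 0.0117, 0.193]
eef_rot: [0.835, 0.08, -0.542, 0.053]
ft_force: [-28.5, -3.3, 31.7]
width: 0.021
0.02101325753480953 [17.30579692  0.1654541  52.3240347 ] [-13.3   2.2  40.6] [0.08980841 3.72006125 0.33493271]
```

Hard stop at TCP 52.3 mm, against 52.9 mm predicted for home. Backing off and checking with the cameras.

```bash
python3 -m pendant '-.02 0 0 0 0 0;-.06 0 0 0 0 0;-.14 0 0 0 0 0;-.28 0 0 0 0 0;-.44 0 0 0 0 0;-.6 0 0 0 0 0;-.6 0 0 0 0 0'
python3 - <<'E'
from tgt import *
for n_ in ('side','scene','wrist'):
    a,d,c=cam(n_,n_+'10.png'); W=pts(d,c); q=(W-O)@np.c_[x,y,n]; hsv=cv2.cvtColor(a,cv2.COLOR_BGR2HSV)
    near=(np.hypot(q[...,0]-.015,q[...,1])<.05)&(d>0)&(q[...,2]>-.01)&(q[...,2]<.06)
    red=((hsv[...,0]<6)|(hsv[...,0]>174))&(hsv[...,1]>150)&(hsv[...,2]>40)&near
    if red.sum()>4: print(n_,red.sum(),(np.percentile(q[red],[3,50,97],0)*1000).round(1).tolist())
    fc=near&~red&(abs(q[...,2])<.006)&(np.hypot(q[...,0]+.02,q[...,1])<.055); print('face z',np.median(q[fc][:,2])*1000)
    t=q[red]; t=t[t[:,2]>np.percentile(t[:,2],60)-.002]; print('top',np.median(t[:,2])*1000)
print(state()[0]['width'],rows([.4418,.2301,.16],Rd))
E
```

```text
time: 20.7
ee_pos: [0.5519, -0.0001, 0.3333]
eef_rot: [0.836, 0.079, -0.54, 0.053]
ft_force: [0.8, -0.6, -2.2]
width: 0.0214
side 165 [[3.8, -13.8, 1.8], [24.3, -8.2, 15.5], [33.3, 9.3, 23.5]]
face z -1.585189684073554
top 22.11231260559096
scene 148 [[1.8, -6.8, 4.3], [15.5, 11.5, 20.4], [28.8, 15.7, 23.6]]
face z -2.2200570145683236
top 21.760080013831292
wrist 708 [[2.1, -11.7, 12.8], [17.4, -0.2, 24.3], [29.8, 12.3, 25.9]]
face z -0.03871438481550926
top 24.39703902564263
0.02130131245203546 (array([ 0.5071, -0.9858,  0.5005]), array([-2.000e-04, -2.775e-01,  1.000e-04]))
```

Head top minus face is 23.7, 24.0 and 24.4 mm in the three cameras, where home is 24. Returning the drift.

```bash
python3 -m pendant '0 -.06 .05 0 -.02 0;0 -.18 .12 0 -.06 0;.03 -.34 .2 0 -.11 0;.1 -.5 .28 0 -.16 0;.2 -.66 .36 0 -.21 0;.3 -.82 .44 0 -.26 0;.4 -.96 .5 0 -.2775 0;.47 -.986 .5 0 -.2775 0'; python3 -m pendant '0 0 0 0 0 0;0 0 0 0 0 0';python3 - <<'E'
from tgt import *
s,p,_=state();print(p,s['ft_force'],rows([.4418,.2301,.05],Rd))
a,d,c=cam('side','side11.png');W=pts(d,c)
q=np.hypot(W[...,0]-p[0],W[...,1]-p[1]);hsv=cv2.cvtColor(a,cv2.COLOR_BGR2HSV)
m=(q<.06)&(d>0)&(abs(hsv[...,0].astype(int)-23)<8)&(hsv[...,1]>150)&(W[...,2]<p[2]+.01)
if m.sum()>5:
  print('foot',m.sum(),np.percentile(W[m],[3,50,97],0).round(4)); 
  v,u=np.nonzero(m); print('rect',cv2.minAreaRect(np.c_[u,v].astype(np.float32)))
E
```

```text
time: 21.65
ee_pos: [0.4344, 0.2342, 0.1663]
eef_rot: [-0.702, -0.071, 0.705, -0.069]
ft_force: [0.8, -0.9, -3.2]
width: 0.0218
time: 21.85
ee_pos: [0.4379, 0.2297, 0.1689]
eef_rot: [-0.703, -0.068, 0.704, -0.068]
ft_force: [0.1, 0.2, -2.7]
width: 0.0214
[0.43785433 0.22971173 0.16888042] [ 0.06817583  0.2129776  -2.70553918] (array([ 0.4755,  0.002 , -0.0163]), array([0.0006, 0.0008, 0.0007]))
foot 73 [[0.4372 0.2129 0.1421]
 [0.4562 0.2228 0.1547]
 [0.4633 0.2375 0.1677]]
rect ((326.0642395019531, 137.3807373046875), (9.961394309997559, 13.888481140136719), 73.3007583618164)
```

```bash
python3 -m pendant '.05 0 -.008 0 0 0;.14 0 -.016 0 0 0;.24 0 -.016 0 0 0;.34 0 -.016 0 0 0;.43 0 -.016 0 0 0;.475 0 -.016 0 0 0;.475 0 -.016 0 0 0;.475 0 -.016 0 0 0'; python3 -m pendant '.02 0 0 0 0 0;.04 0 0 0 0 0;.056 0 0 0 0 0;.068 0 0 0 0 0;.076 0 0 0 0 0;.076 0 0 0 0 0'
```

```text
time: 22.7
ee_pos: [0.4433, 0.2304, 0.0515]
eef_rot: [0.705, 0.068, -0.703, 0.067]
ft_force: [-0.1, 0.0, -2.6]
width: 0.0211
time: 23.3
ee_pos: [0.4426, 0.2303, 0.0314]
eef_rot: [0.704, 0.068, -0.704, 0.068]
ft_force: [0.4, 0.2, -3.5]
width: 0.0209
```

```bash
python3 -m pendant '.004 0 0 0 0 0;.008 0 0 0 0 0;.01 0 0 0 0 0;.01 0 0 0 0 0'; python3 -m pendant '.004 0 0 0 0 0;.006 0 0 0 0 0;.006 0 0 0 0 0'
```

```text
time: 23.7
ee_pos: [0.4428, 0.2303, 0.0291]
eef_rot: [0.704, 0.068, -0.704, 0.068]
ft_force: [0.2, -0.2, -2.3]
width: 0.0212
time: 24.0
ee_pos: [0.443, 0.2304, 0.0288]
eef_rot: [0.704, 0.067, -0.703, 0.068]
ft_force: [-5.5, -5.2, 15.7]
width: 0.0214
```

```bash
python3 -m pendant '-.004 0 0 0 0 0;-.004 0 0 0 0 0'; python3 -m pendant '0 0 0 0 0 0;0 0 0 0 0 0;0 0 0 0 0 0;0 0 0 0 0 0;0 0 0 0 0 0' 0.5;  python3 -m pendant '-.03 0 0 0 0 0;-.1 0 0 0 0 0;-.2 0 0 0 0 0;-.32 0 0 0 0 0;-.45 0 0 0 0 0;-.58 0 0 0 0 0;-.66 0 .1 0 0 0;-.66 0 .14 0 0 0'
python3 - <<'E'
from tgt import *
a,d,c=cam('wrist','w12.png');W=pts(d,c); q=np.hypot(W[...,0]-.4428,W[...,1]-.2303)
for lo,hi in ((.083,.095),(.022,.03)):
    t=W[(q<.05)&(d>0)&(W[...,2]>lo)&(W[...,2]<hi)]
    if len(t)>5: print(len(t),t.mean(0).round(4),cv2.minEnclosingCircle((t[:,:2]*1000).astype(np.float32)))
a,d,c=cam('side','side12.png');W=pts(d,c); Q=(W-O)@np.c_[x,y,n]; hsv=cv2.cvtColor(a,cv2.COLOR_BGR2HSV)
red=((hsv[...,0]<6)|(hsv[...,0]>174))&(hsv[...,1]>150)&(hsv[...,2]>40)&(np.linalg.norm(Q,axis=-1)<.06)
print((np.percentile(Q[red],[3,97],0)*1000).round(1))
print(r.read_state()['width'],r.read_state()['ft_force'],state()[1])
E
```

```text
time: 24.2
ee_pos: [0.443, 0.2304, 0.0288]
eef_rot: [0.704, 0.068, -0.703, 0.067]
ft_force: [-0.9, -0.4, 1.4]
width: 0.0212
time: 24.7
ee_pos: [0.4428, 0.2303, 0.0286]
eef_rot: [0.704, 0.068, -0.704, 0.068]
ft_force: [0.7, -0.3, -0.2]
width: 0.0533
time: 25.5
ee_pos: [0.4078, 0.2253, 0.1968]
eef_rot: [0.705, 0.069, -0.702, 0.068]
ft_force: [-0.3, 1.1, 0.2]
width: 0.0652
524 [0.4441 0.2308 0.0882] ((443.6553649902344, 230.70770263671875), 10.877493858337402)
588 [0.4493 0.2322 0.0264] ((443.696533203125, 230.67962646484375), 19.860057830810547)
[[  4.8 -13.8   1. ]
 [ 33.3   9.6  23.7]]
0.06507614135626853 [ 0.06909265  0.10414098 -0.81460723] [0.40774409 0.22373641 0.19501034]
```

The drift is upright: the shank top and foot are concentric at (.4437,.2307) and the top is at 88 mm. The key is home and the robot is clear of everything. Handing in.

```bash
python3 -c "
from bench import close_job; print(close_job())"
```

```text
the job is handed in; nothing more can be done
None
```

The job is done and handed in at about 25.6 s of the 66 s allowed. I took the key from the rack, started it by hand until it bound, and released it. It stayed in place with its nose about 45 mm deep. I then tapped it down with the drift until it stopped hard, and stood the drift back up.

**Key:** The hard stop came at a TCP height of 52.3 mm, against 52.9 mm predicted for home. Afterwards the head top measured 23.7, 24.0 and 24.4 mm above the gear face in the three cameras; home is 24 mm.

**Drift:** It stands upright about 2 mm from where it was, with shank and foot centred on each other and the top at 88 mm. The robot was touching nothing when I handed in.

**Checks that disagreed or were missed:**
- **Start depth:** The arm's own position put the key 43 mm deep when I let go, but the camera showed 45 mm.
- **First taps:** The key moved its first 3–4 mm under the drift with almost no force reading.
- **Push force:** The last push against the stop peaked at about 43 N at the wrist. This went through the drift and is well below the 120 N wrist limit.
- **Pictures:** I reached the limit of 12 viewed pictures before the tapping, so everything after that was checked from depth and colour measurements only.
- **Other objects:** I did not measure the other objects again at the end. My moves did not go near them.

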